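# Lock a tube shaker's platform with its ball-lock pin

## Robot

A 7-joint arm with a two-finger parallel gripper is mounted at the origin on the work surface. World frame = base frame: x ahead of the robot, y to its left, z up, the work surface at z = 0. Lengths are in m, angles in rad, forces in N, time in s.
With the tool pointing down it reaches from about 0.35 to 0.9 m from the base axis. Payload 8.1 kg.
Tool frame: the origin (TCP) lies at the very end of the fingers, on their centre line; the grasp point (between the pads) lies arm.hold_point_z behind it (arm.hold_point_z is the distance from the TCP to the grasp point, in m); z points along the fingers, y is the line along which they close (so a half turn about z gives the same grasp; the last joint's range is limited). The gripper opens to 92 mm and grips with 3 to 60 N. Pads are 19 mm wide; open, the fingers measure 130 mm over their backs; the gripper's body (75 mm by 190 mm) begins 47 mm behind the grasp point.
Start: joints at [1.242, 0.434, 0.025, 1.573, -0.012, 1.134, -0.075], TCP at [0.14, -0.609, 0.227] pointing down, gripper open.
Joint ranges: [-2.62, 2.62], [-0.44, 2.09], [-1.27, 1.32], [0.08, 2.57], [-1.32, 4.46], [0.12, 2], [-2.74, 2.74]. Speed limits (rad/s): [2.22, 2.22, 3.01, 3.01, 3.14, 3.14, 3.14].

## Interface

Orientations are given as a rotation vector (axis times angle).
In Python, from cell import arm, vision, job, cut_out gives the robot as it stands. The module is installed in compiled form; this text tells all that it offers.
- The arm moves only by the tool play_rows, never from a script. Its argument "increments" is text: rows parted by semicolons, each of 5 numbers parted by spaces: the shift along the tool's x, y, z in cm, then the turn about the tool's z in degrees, then the opening, from -1 (shut) to 1 (fully open), so that 0 is half open. A call has 1 to 5 rows; each row shifts and turns the commanded pose from where the row before left it, along the tool's axes as they then stand; what a row does not reach is not made up. A row lasts 1/12 s, in which the tool goes at most 41.7 mm and 7.16 degrees, less where a joint would pass 70% of its speed; a pose out of reach is approached as far as the arm can. A call is refused whole if a number of a shift passes 4.17 or a number of a turn 7.16, either way. A call with a gripper value outside its range is refused whole. The fingers move at their own pace and stop on an object; "grip_force" is the grip in N (left out, the last holds). Time passes only in rows, so rows that do not move let the fingers close. It gives the time, the measured TCP pose, the force, the opening and the grip force at its end, in the units of the state.
- arm.observe(): the state, without advancing time (a new reading comes with each control period).
- vision.get_image(name): name is "scene" or "top" or "wrist"; returns a dict with "frame" (384x512x3 uint8, red, green, blue), "z_map" (384x512 float32, m along the optical axis (not along the pixel's ray), 0 where there is no reading), "mtx" (3x3 intrinsics, pixels), "cam_to_world" (4x4, takes a point from camera to world coordinates). Camera axes: x right, y up, looking along -z (the intrinsics and any distortion apply to the point x, -y, -z); pixel columns grow to the right and rows downward; lengths in m; the calibration is good to about 2 mm. A picture is of the moment at which its call begins.
- job.sign_off(): hands the job in; it is judged then, once.
Trained networks look in a picture, given as the dict that the camera call returned (one of the last four; its "shot" number tells which), for a name from the list of things; names that differ only in an ending like _2 or _b are one class to them, and where a whole thing is asked for, a point or a joint stands for the part that bears it (a point fixed in the world has none). Each returns a list of dicts, best first, with "confidence" (0 to 1); they miss things now and then, are a little off and sometimes report something else, mostly with a low value. They report only what shows in the picture. A call takes as long as a camera call.
- cut_out(query, picture): "mask" (384x512 bool, what is visible of it) and "point" ([row, column] in pixels, amid what is visible of it).
The state is a dict: "clock": time; "joints": joint angles; "dq": joint speeds; "joint_efforts": joint torques, N m; "position": TCP position; "ee_rot": TCP orientation; "force": force on the tool from outside, world axes, zero at the start; "ft_torque": the same for the moment, N m; "width": opening from 0.0 (shut) to 1.0 (fully open); "gripper_force": force on a finger pad.
Only numpy, scipy, OpenCV 4.12 (cv2) and the standard library are available. Lean on these libraries where they do the work, as an engineer would, in place of code of your own. Each camera call takes 0.05 s, during which the arm holds its last target. There are 200 camera calls.

## Task

Lock the shaker's platform for carrying: slide the platform by its bow handle, gently and without a bang, fully home against the stop in the yellow fork so that the holes line up. Then take the ball-lock pin from its white stand, press its red button and push it down through the fork and the platform's tongue until its shoulder sits on the fork's steel bush, and let go so that the balls lock underneath. Finally prove the lock with a light upward tug on the pin's handle, and leave the pin down in its hole. Feel your way: never push the platform against its stop, the pin on to the bush or its button with more than 25 N, and leave the bottle, bung, beaker and eraser alone.

Things in the scene. Friction and masses are not known exactly. Their poses are not given: they have to be found in the camera images.
- shaker: Tube shaker fixed to the bench: white housing 220 mm (x) by 260 mm (y), 60 mm high, silver sliding platform on top, yellow lock fork at its -y end: two level cheeks 56 mm (x) by 35 mm (y), 8 mm thick, 11 mm apart, a square steel guide bush (30 mm, 8 mm high) on top, a stop web with a rubber pad at the end; open below. Origin: centre of its underside; z up. The platform slides along the shaker's y.
- fork_nominal (a point): Nominal centre of the lock hole's mouth on top of the guide bush, at x 0, y -165, z 103.5 mm of the shaker, axes as the shaker's. The fork is bolted on in slots and shimmed: its real hole lies anywhere within 5.5 mm either way along the shaker's x and 1.5 mm up or down of this point (y is true); find it by feel. It runs straight down, 13.1 mm bores, sharp edges, 35 mm from the mouth to the fork's underside.
- platform (a joint): Platform's distance from home, in m along the shaker's +y: 0 = its steel tongue against the fork's stop pad; at most 0.065 out. It slides stiffly (about 5 N) and stays where it is left; at the stop 25 N squashes the pad by 1.2 mm. The tongue (6 mm thick, between the cheeks) has a slot 26 mm in x by 13.6 mm in y; a few mm short of home the pin's nose catches on it.
- handle_mid (a point): Middle of the platform's steel bow handle: a square bar 10 mm thick, 120 mm long along the shaker's x, centre 128 mm above the bench and 42 mm above the deck, on end posts 110 mm apart, free underneath. At home it is 95 mm to the +y side of fork_nominal. A rack of capped tubes (152 mm above the bench) stands on the deck from 94 mm to its +y side.
- pin_grip (a point): Middle of the ball-lock pin's dark ribbed handle, on the pin's axis, 12 mm above the shoulder; z points from nose to button. Handle 26 mm across from 6 to 24 mm above the shoulder, below it a 19 mm collar whose underside is the shoulder. Pin about 0.1 kg; it starts upright in the stand, shoulder 25 mm above the stand's top.
- pin_shoulder (a point): Point on the pin's axis at the shoulder (underside of the collar). Seated, it lies on the hole's mouth; locked, the pin has about 1.5 mm of play up and down.
- pin_nose (a point): Tip of the pin's 12 mm steel shank, on its axis, 53 mm below the shoulder; the last 3 mm taper to 8 mm. Four balls, 36.5 to 40.5 mm below the shoulder, stand out 2.5 mm each (17 mm across). Set in the lock hole with the balls out, the pin stands loosely by itself: nose in the bush, balls on the mouth, shoulder 40.5 mm above it.
- button_top (a point): Centre of the top of the pin's red button, 11 mm across, 31 mm above the shoulder when out, 26 mm when pressed in. With the pin standing in the lock hole, closed fingertips pressing down on the button draw in the balls and push the pin on down, at about 6 N. When the fingers lift, the button springs out and the balls lock.
- pin_button (a joint): How far the button is pressed, in m: 0 = out, 0.005 = fully in; spring about 2 N at first, about 6 N fully in. With the button out the balls are locked out, whatever pushes or pulls the handle; they draw in as it is pressed and are clear of the bore in the last fifth of its travel.
- stand: White plastic stand for the pin, 56 x 56 mm, 34 mm high, fixed on the tray, with an 18 mm hole 28 mm deep in the middle. Origin: centre of its underside.
- tray: Green plastic tray 300 mm (x) by 200 mm (y), rim 22 mm high, floor 4 mm thick, fixed on the bench. Origin: centre of its underside.
- bottle: Bystander: small clear dropper bottle with a yellow cap and spout, 38 mm across, 98 mm high, on the tray. Origin: centre of its underside.
- bung: Bystander: dark rubber bung, 28 mm across, 26 mm high, on the tray. Origin: centre of its underside.
- beaker: Bystander: glass beaker, 60 mm across, 75 mm high, on the far side of the bench. Origin: centre of its underside.
- eraser: Bystander: blue eraser 60 x 25 x 14 mm on the far side of the bench. Origin: centre of its underside.

How it is judged:
On the way, in this order (a step that is already met when the one before it is completed fails the run):
1. the platform is home against the stop (within 1.5 mm) (value of joint platform below 0.0015 m), for 0.2 s.
2. the pin is through the fork and tongue, its shoulder down on the bush, its button out again (value of joint platform below 0.0025 m and z of pin_shoulder in the frame of lock_hole between -0.002 and 0.003 m and horizontal distance between pin_shoulder and lock_hole below 0.0025 m and angle between the z axis of pin_shoulder and the z axis of lock_hole, either way round below 0.1 rad and value of joint pin_button below 0.001 m), for 0.2 s.
3. the locked pin is tugged upwards: its balls bear on the fork's underside with more than 3 N (z of pin_shoulder in the frame of lock_hole between 0.0008 and 0.004 m and value of joint pin_button below 0.001 m and contact force between pin and shaker above 3 N), for 0.1 s.
At the end, for the whole second after the job is handed in: The platform is home (within 2.5 mm), the pin stands upright in the lock hole with its shoulder within 3 mm of the top of the fork's bush, on the hole's axis within 2.5 mm, its button is out (within 1 mm) so that the balls are locked, and it is at rest (all of step 2 and linear speed of pin below 0.01 m/s); the robot touches nothing.
It fails at once if the pin is forced down on the bush with its button out with more than 25 N (contact force between pin and shaker above 25 N and value of joint pin_button below 0.001 m and z of pin_shoulder in the frame of lock_hole above 0.03 m).
It fails at once if the pin's button is pressed with more than 25 N (contact force between anything else and pin_button above 25 N).
It fails at once if the platform is forced against its stop with more than 25 N (the stop's rubber pad squashed by more than 1.2 mm) (value of joint platform below -0.0012 m).
It fails at once if the platform is banged along faster than 0.25 m/s (velocity of joint platform above 0.25 m/s or velocity of joint platform below -0.25 m/s).
It fails at once if the bottle, bung, beaker or eraser is moved by more than 20 mm (distance of any of bottle, bung, beaker, eraser from where it was at the start of the episode above 0.02 m).
It also fails if it takes over 72 s, if anything falls off the work surface, if the arm or the gripper's body presses on something with over 40 N, if the wrist force passes 120 N, or if a joint passes its speed limit or range.

## Working session

There is one attempt and no reset: what is moved stays moved. The work goes in short steps, Python scripts to look and compute and a tool call to move; the robot and the scene stay as the last step left them, time stands still between calls to the robot, and variables do not carry over. Pictures are saved under pics/ and viewed, at most 10 in all, crops included, and the job is handed in when it is done.

Besides the shell and the picture viewer there is one more tool, called after ">>>" as name(argument=value, ...) on one line, values as JSON. play_rows: Moves the arm, as the interface text tells. Its arguments: {"type":"object","properties":{"increments":{"type":"string"},"grip_force":{"type":"number"}},"required":["increments"]}

```bash
mkdir -p pics; cat > h.py <<'E'
from cell import arm, vision, job, cut_out
import numpy as np, cv2
from scipy.spatial.transform import Rotation as R
np.set_printoptions(precision=4,suppress=True)
def world(p):
    z=p["z_map"];K=p["mtx"];v,u=np.mgrid[:384,:512]
    X=np.stack([(u-K[0,2])/K[0,0]*z,-(v-K[1,2])/K[1,1]*z,-z],-1)
    T=p["cam_to_world"];return X@T[:3,:3].T+T[:3,3]
def find(p,n):
    r=cut_out(n,p)
    if not r: print(n,'none');return None
    r=r[0];W=world(p);m=r["mask"]&(p["z_map"]>0);q=W[m]
    print(n,round(r["confidence"],2),r["point"],m.sum(),'med',np.median(q,0),'lo',np.percentile(q,3,axis=0),'hi',np.percentile(q,97,axis=0))
    return q,m
E
python3 - <<'E'
from h import *
print(arm.observe(), arm.hold_point_z)
for n in ["top","scene"]:
    p=vision.get_image(n);cv2.imwrite(f"pics/{n}.png",p["frame"][...,::-1])
    for k in ["shaker","platform","handle_mid","pin_grip","button_top","stand","bottle","bung","beaker","eraser"]: find(p,k)
E
```

```text
{'clock': 0.0, 'joints': array([ 1.2424,  0.4352,  0.025 ,  1.5741, -0.0116,  1.134 , -0.0751]), 'dq': array([ 0.0011,  0.0009,  0.    ,  0.0005, -0.0001, -0.0005,  0.0006]), 'joint_efforts': array([ -0.0003, -66.7875,   0.9848, -31.4463,  -0.0605,   0.043 ,
         0.0002]), 'position': array([ 0.1397, -0.6086,  0.2259]), 'ee_rot': array([-3.1201, -0.3536,  0.0005]), 'force': array([ 0.3031, -0.1167,  0.4186]), 'ft_torque': array([-0.0367,  0.0096,  0.0623]), 'gripper_force': 0.0, 'width': 0.9997169470741569} 0.0188
shaker 0.66 [210.5, 148.4] 11383 med [0.5654 0.1767 0.0871] lo [0.4676 0.0141 0.0551] hi [0.6714 0.3271 0.1502]
platform 0.69 [209.0, 134.3] 8482 med [0.5713 0.2116 0.088 ] lo [0.4811 0.0766 0.0835] hi [0.6695 0.3304 0.1518]
handle_mid 0.8 [210.6, 132.6] 8597 med [0.5709 0.2117 0.0879] lo [0.4803 0.0744 0.0828] hi [0.6698 0.3318 0.1517]
pin_grip 0.51 [192.2, 334.0] 117 med [ 0.6066 -0.2827  0.0866] lo [ 0.5966 -0.2954  0.033 ] hi [ 0.6197 -0.2727  0.0949]
button_top none
stand 0.64 [199.6, 326.4] 358 med [ 0.5992 -0.2738  0.0378] lo [ 0.5781 -0.3056  0.014 ] hi [ 0.6371
[... 842 characters left out ...]
9, 169.2] 246 med [ 0.611  -0.2833  0.0778] lo [ 0.5117 -0.3577  0.004 ] hi [ 0.6196 -0.2738  0.0937]
button_top none
stand 0.78 [183.9, 172.0] 783 med [ 0.6201 -0.2744  0.0333] lo [ 0.5853 -0.3136  0.0052] hi [ 0.6392 -0.255   0.0393]
bottle 0.75 [137.2, 194.5] 473 med [ 0.4845 -0.2911  0.048 ] lo [ 0.4669 -0.3108  0.0085] hi [ 0.493  -0.2802  0.0868]
bung 0.72 [174.7, 212.6] 121 med [ 0.5517 -0.2118  0.0283] lo [ 0.5381 -0.2238  0.0091] hi [ 0.5583 -0.2041  0.0313]
beaker 0.67 [282.1, 283.3] 1573 med [0.7872 0.0481 0.0503] lo [0.7579 0.023  0.0088] hi [0.8122 0.0744 0.0755]
eraser 0.6 [256.3, 175.8] 398 med [ 0.7842 -0.167   0.0135] lo [ 0.7557 -0.1887  0.0044] hi [ 0.8084 -0.148   0.0157]
```

View pics/top.png

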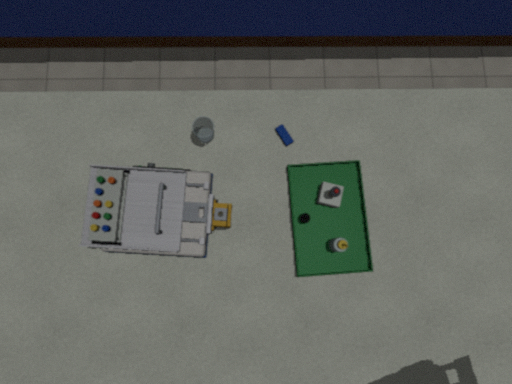

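View pics/scene.png

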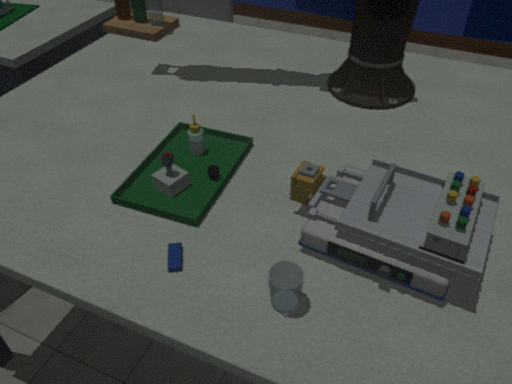

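```bash
python3 - <<'E'
from h import *
for n in ["top","scene"]:
    p=vision.get_image(n);W=world(p);f=p["frame"].astype(int);ok=p["z_map"]>0
    x,y,z=W[...,0],W[...,1],W[...,2]
    # tubes/deck orientation
    def rect(m,s):
        q=W[m]; 
        if len(q)<10: print(s,len(q));return
        r=cv2.minAreaRect(q[:,:2].astype(np.float32)); print(n,s,len(q),r,np.median(q,0))
    near=(x>.4)&(x<.75)&(y>-.1)&(y<.4)&ok
    rect(near&(z>.083)&(z<.092)&(y>.09),'deck')
    rect(near&(z>.12)&(z<.135)&(y<.2),'handle')
    yel=(f[...,0]>130)&(f[...,2]<90)&(f[...,1]>90)
    rect(near&yel&(z>.085)&(z<.12)&(y<.12),'yellow')
    rect(near&~yel&(z>.099)&(z<.109)&(y<.1),'bush')
    red=(f[...,0]>110)&(f[...,1]<70)&(f[...,2]<70)&(x>.55)&(x<.66)&(y<-.2)&ok
    rect(red&(y>-.35),'red')
    rect((x>.56)&(x<.66)&(y>-.33)&(y<-.24)&(z>.08)&ok,'pin top')
    rect((x>.55)&(x<.66)&(y>-.33)&(y<-.22)&(z>.034)&(z<.041)&ok,'stand top')
E
```

```text
top deck 5044 ((0.5737852454185486, 0.21373093128204346), (0.249105766415596, 0.19641254842281342), 85.57441711425781) [0.5699 0.1843 0.0869]
top handle 215 ((0.5688358545303345, 0.14795063436031342), (0.010778677649796009, 0.11834628134965897), 85.60612487792969) [0.568  0.1474 0.1324]
yellow 0
top bush 155 ((0.6052358150482178, 0.033233292400836945), (0.1711449772119522, 0.05534183606505394), 31.047460556030273) [0.558  0.0045 0.1045]
red 0
top pin top 87 ((0.6084867715835571, -0.2847711145877838), (0.024542151018977165, 0.02372192032635212), 15.4881010055542) [ 0.608  -0.2838  0.0876]
top stand top 317 ((0.6084457635879517, -0.2850427031517029), (0.05651206523180008, 0.05663424730300903), 74.90824890136719) [ 0.6022 -0.2793  0.0383]
scene deck 7292 ((0.5744372606277466, 0.21208706498146057), (0.24771565198898315, 0.20220501720905304), 85.41069793701172) [0.583  0.1969 0.0863]
scene handle 297 ((0.568077027797699, 0.1463257074356079), (0.010509926825761795, 0.12093597650527954), 85.78704071044922) [0.5786 0.1463 0.1325]
yellow 0
scene bush 203 ((0.5957942605018616, 0.04781839996576309), (0.16312965750694275, 0.04994935542345047), 51.352088928222656) [0.5567 0.0039 0.1039]
red 0
scene pin top 111 ((0.6085260510444641, -0.2856580317020416), (0.02348812110722065, 0.02531473897397518), 37.03254699707031) [ 0.6105 -0.2828  0.0863]
scene stand top 419 ((0.6068578958511353, -0.28656622767448425), (0.060617849230766296, 0.05831332877278328), 74.800537109375) [ 0.6121 -0.2818  0.0375]
```

The top view shows the fork at about (220,214), the handle near (158,208), and the stand with the pin at (332,194). The shaker is yawed about -4.3°. I'll go over the handle first.

>>> play_rows(increments="0 0 0 5.8 1; 0 0 0 5.8 1; 0 0 0 5.7 1; 1.69 -3.57 0 0 1; 1.69 -3.57 0 0 1", grip_force=10)

```text
clock: 1.62
position: [0.1779, -0.541, 0.2262]
ee_rot: [3.138, -0.127, -0.001]
force: [1.1, -0.3, -0.0]
width: 1.002
gripper_force: 0.0
```

>>> play_rows(increments="1.69 -3.57 0 0 1; 1.69 -3.57 0 0 1; 1.69 -3.57 0 0 1; 1.69 -3.57 0 0 1; 1.69 -3.57 0 0 1")

```text
clock: 2.03
position: [0.2775, -0.3673, 0.227]
ee_rot: [3.139, -0.12, 0.001]
force: [1.1, -0.6, 0.1]
width: 1.001
gripper_force: 0.0
```

>>> play_rows(increments="1.69 -3.57 0 0 1; 1.69 -3.57 0 0 1; 1.69 -3.57 0 0 1; 1.69 -3.57 0 0 1; 1.69 -3.57 0 0 1")

```text
clock: 2.45
position: [0.3753, -0.1957, 0.2271]
ee_rot: [3.139, -0.12, 0.001]
force: [0.8, -1.3, 0.3]
width: 1.001
gripper_force: 0.0
```

>>> play_rows(increments="1.69 -3.57 0 0 1; 1.69 -3.57 0 0 1; 1.69 -3.57 0 0 1; 1.69 -3.57 0 0 1; 0 0 0 0 1")

```text
clock: 2.87
position: [0.4564, -0.0526, 0.2274]
ee_rot: [-3.136, 0.105, -0.005]
force: [0.3, -0.4, 0.2]
width: 0.998
gripper_force: 0.0
```

```bash
cat >> h.py <<'E'
def delta(t,s=None):
    s=s or arm.observe();M=R.from_rotvec(s["ee_rot"]).as_matrix()
    d=M.T@(np.array(t)-s["position"])*100
    yaw=np.degrees(np.arctan2(M[1,0],M[0,0]))
    print('t',round(s["clock"],2),'pos',s["position"],'F',s["force"],'yaw',yaw.round(2),'tilt',np.degrees(np.arccos(-M[2,2])).round(2),'w',round(s["width"],3),'delta cm tool',d)
E
python3 - <<'E'
from h import *
delta([.5685,.147,.109])
p=vision.get_image("wrist");cv2.imwrite("pics/w1.png",p["frame"][...,::-1])
find(p,"handle_mid");find(p,"shaker")
E
```

```text
t 2.87 pos [ 0.4564 -0.0526  0.2274] F [ 0.3286 -0.443   0.2265] yaw -3.85 tilt 0.28 w 0.998 delta cm tool [  9.8039 -20.6198  11.9441]
handle_mid 0.59 [90.2, 50.8] 19062 med [0.5517 0.1219 0.0858] lo [0.4715 0.0429 0.0824] hi [0.6181 0.1721 0.0994]
shaker 0.83 [90.0, 90.8] 34832 med [0.5484 0.0926 0.0852] lo [ 0.4672 -0.0129  0.0549] hi [0.621  0.1654 0.104 ]
```

View pics/w1.png

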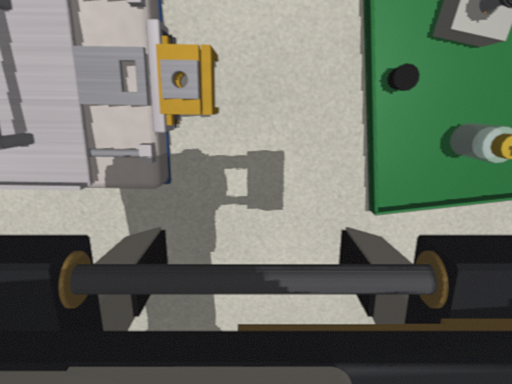

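The wrist view shows the bush and hole at (180,79), with the tongue and its slot to the left at (130,76). The platform is still several cm out.

```bash
python3 - <<'E'
from h import *
p=vision.get_image("wrist");W=world(p);f=p["frame"].astype(int)
ok=p["z_map"]>0
sub=np.zeros(ok.shape,bool);sub[40:120,145:215]=1
yel=(f[...,0]-f[...,2]>60)
for nm,m in [('bush',sub&ok&~yel&(W[...,2]>.099)),('yel',sub&ok&yel&(W[...,2]>.088)&(W[...,2]<.099))]:
    n,l,st,c=cv2.connectedComponentsWithStats(m.astype(np.uint8));k=1+st[1:,4].argmax();q=W[l==k]
    print(nm,len(q),cv2.minAreaRect(q[:,:2].astype(np.float32)),np.median(q,0),c[k])
g=f.sum(2)[60:100,160:202]; m=np.zeros(ok.shape,bool);m[62:96,164:198]=True
h=m&(W[...,2]<.095)&ok; print('hole',h.sum(),np.argwhere(h).mean(0), )
K=p["mtx"];T=p["cam_to_world"]
for (u,v) in [(180,79),(np.argwhere(h).mean(0)[1],np.argwhere(h).mean(0)[0])]:
    d=T[:3,:3]@np.array([(u-K[0,2])/K[0,0],-(v-K[1,2])/K[1,1],-1]);s=(.1035-T[2,3])/d[2];print(T[:3,3]+s*d)
E
```

```text
bush 1312 ((0.5531614422798157, 0.0026415903121232986), (0.030093178153038025, 0.030096786096692085), 85.68521881103516) [0.5538 0.0024 0.1043] [166.8689  74.314 ]
yel 2156 ((0.5527912974357605, 0.00016655027866363525), (0.04478267952799797, 0.055801209062337875), 85.15692901611328) [ 0.5522 -0.0056  0.0963] [176.2259  74.9824]
hole 229 [ 76.393  176.2314]
[ 0.5491 -0.0078  0.1035]
[ 0.5513 -0.005   0.1035]
```

>>> play_rows(increments="1.64 -3.44 0 0 1; 1.64 -3.44 0 0 1; 1.64 -3.44 0 0 1; 1.64 -3.44 0 0 1; 1.64 -3.44 0 0.4 1")

```text
clock: 3.48
position: [0.5486, 0.1042, 0.2268]
ee_rot: [3.138, -0.136, 0.0]
force: [0.1, -0.8, 0.5]
width: 1.001
gripper_force: 0.0
```

>>> play_rows(increments="1.6 -3.4 0 0 1; 0 0 0 0 1; 0 0 0 0 1")

```text
clock: 3.73
position: [0.567, 0.1381, 0.2262]
ee_rot: [-3.139, 0.129, 0.001]
force: [0.3, -0.9, -1.0]
width: 1.002
gripper_force: 0.0
```

```bash
python3 - <<'E'
from h import *
delta([.5685,.147,.109])
E
```

```text
t 3.73 pos [0.567  0.1381 0.2262] F [ 0.3114 -0.8838 -1.0227] yaw -4.71 tilt 0.04 w 1.002 delta cm tool [ 0.0813 -0.8971 11.7202]
```

>>> play_rows(increments="0.1 -0.9 2 0 1; 0 0 3 0 1; 0 0 3 0 1; 0 0 2.7 0 1; 0 0 1 0 1")

```text
clock: 4.15
position: [0.5663, 0.1424, 0.1062]
ee_rot: [3.135, -0.136, -0.008]
force: [-1.4, -0.3, 0.2]
width: 1.003
gripper_force: 0.0
```

>>> play_rows(increments="0 0 0 0 -0.5; 0 0 0 0 -1; 0 0 0 0 -1; 0 0 0 0 -1; 0 0 0 0 -1", grip_force=10)

```text
clock: 4.57
position: [0.5693, 0.1466, 0.1112]
ee_rot: [-3.138, 0.131, -0.004]
force: [-0.5, 1.1, 0.8]
width: 0.69
gripper_force: 0.0
```

>>> play_rows(increments="0 0 0 0 -1; 0 0 0 0 -1; 0 0 0 0 -1; 0 0 0 0 -1; 0 0 0 0 -1")

```text
clock: 4.98
position: [0.5684, 0.1465, 0.1097]
ee_rot: [3.139, -0.13, -0.0]
force: [0.9, -0.9, -0.7]
width: 0.323
gripper_force: 0.0
```

```bash
python3 - <<'E'
from h import *
delta([.5685,.147,.109])
E
```

```text
t 4.98 pos [0.5684 0.1465 0.1097] F [ 0.8583 -0.9493 -0.7419] yaw -4.76 tilt 0.0 w 0.323 delta cm tool [ 0.0094 -0.0468  0.0743]
```

>>> play_rows(increments="0 0 0 0 -1; 0 0 0 0 -1; 0 0 0 0 -1; 0 0 0 0 -1; 0 0 0 0 -1")

```text
clock: 5.4
position: [0.5684, 0.1464, 0.1096]
ee_rot: [3.139, -0.131, -0.0]
force: [0.5, -1.0, -0.0]
width: 0.105
gripper_force: 10.0
```

>>> play_rows(increments="0 0.2 0 0 -1; 0 0.5 0 0 -1; 0 0.6 0 0 -1; 0 0.6 0 0 -1; 0 0.6 0 0 -1")

```text
clock: 5.82
position: [0.5665, 0.123, 0.1097]
ee_rot: [-3.137, 0.129, -0.001]
force: [1.6, 5.2, -4.1]
width: 0.109
gripper_force: 10.0
```

>>> play_rows(increments="0 0.6 0 0 -1; 0 0.6 0 0 -1; 0 0.3 0 0 -1; 0 0.1 0 0 -1; 0 0 0 0 -1")

```text
clock: 6.23
position: [0.5651, 0.1059, 0.1097]
ee_rot: [-3.138, 0.131, -0.0]
force: [1.9, 3.8, -4.1]
width: 0.106
gripper_force: 10.0
```

```bash
python3 - <<'E'
from h import *
b=np.array([.5532,.0026]);h=b+.095*np.array([.0767,.997]);print(h)
delta([*h,.109])
E
```

```text
[0.5605 0.0973]
t 6.23 pos [0.5651 0.1059 0.1097] F [ 1.9227  3.779  -4.1295] yaw -4.77 tilt 0.03 w 0.106 delta cm tool [-0.388   0.8905  0.0648]
```

>>> play_rows(increments="0 0.3 0 0 -1; 0 0.2 0 0 -1; 0 0.1 0 0 -1; 0 0 0 0 -1; 0 0 0 0 -1")

```text
clock: 6.65
position: [0.5646, 0.1, 0.1097]
ee_rot: [-3.139, 0.13, -0.0]
force: [2.5, 3.8, -4.7]
width: 0.107
gripper_force: 10.0
```

>>> play_rows(increments="0 0.05 0 0 -1; 0 0.05 0 0 -1; 0 0 0 0 -1")

```text
clock: 6.9
position: [0.5646, 0.0991, 0.1097]
ee_rot: [-3.139, 0.13, -0.0]
force: [2.8, 4.6, -5.0]
width: 0.106
gripper_force: 10.0
```

>>> play_rows(increments="0 0.05 0 0 -1; 0 0.05 0 0 -1; 0 0 0 0 -1")

```text
clock: 7.15
position: [0.5644, 0.0981, 0.1097]
ee_rot: [-3.139, 0.13, -0.0]
force: [2.8, 4.1, -5.6]
width: 0.107
gripper_force: 10.0
```

>>> play_rows(increments="0 0.04 0 0 -1; 0 0.02 0 0 -1; 0 0 0 0 -1")

```text
clock: 7.4
position: [0.5644, 0.0975, 0.1097]
ee_rot: [-3.139, 0.13, -0.0]
force: [3.7, 4.1, -5.3]
width: 0.109
gripper_force: 10.0
```

>>> play_rows(increments="0 0.05 0 0 -1; 0 0 0 0 -1; 0 0 0 0 -1")

```text
clock: 7.65
position: [0.5644, 0.0972, 0.1097]
ee_rot: [-3.138, 0.13, -0.001]
force: [2.1, 5.5, -5.8]
width: 0.105
gripper_force: 10.0
```

>>> play_rows(increments="0 0.04 0 0 -1; 0 0 0 0 -1; 0 0 0 0 -1")

```text
clock: 7.9
position: [0.5644, 0.0972, 0.1097]
ee_rot: [-3.138, 0.129, -0.001]
force: [3.6, 5.9, -5.6]
width: 0.105
gripper_force: 10.0
```

>>> play_rows(increments="0 0.05 0 0 -1; 0 0 0 0 -1; 0 0 0 0 -1")

```text
clock: 8.15
position: [0.5644, 0.0972, 0.1097]
ee_rot: [-3.137, 0.129, -0.001]
force: [3.6, 7.8, -6.7]
width: 0.103
gripper_force: 10.0
```

>>> play_rows(increments="0 0.05 0 0 -1; 0 0 0 0 -1; 0 0 0 0 -1")

```text
clock: 8.4
position: [0.5644, 0.0972, 0.1097]
ee_rot: [-3.137, 0.128, -0.001]
force: [4.0, 8.6, -7.0]
width: 0.106
gripper_force: 10.0
```

>>> play_rows(increments="0 0.1 0 0 -1; 0 0.1 0 0 -1; 0 0 0 0 -1; 0 0 0 0 -1")

```text
clock: 8.73
position: [0.5644, 0.0972, 0.1097]
ee_rot: [-3.134, 0.126, -0.002]
force: [5.5, 14.5, -10.9]
width: 0.108
gripper_force: 10.0
```

The platform is firm against the stop at 14 N with no further travel, so it is home. Next I ease off, release, lift and move towards the pin.

>>> play_rows(increments="0 -0.1 0 0 -1; 0 -0.1 0 0 -1; 0 -0.05 0 0 -1; 0 0 0 0 0; 0 0 0 0 0")

```text
clock: 9.15
position: [0.5639, 0.0948, 0.1098]
ee_rot: [3.137, -0.131, -0.001]
force: [1.2, 0.1, 0.3]
width: 0.202
gripper_force: 0.0
```

>>> play_rows(increments="0 0 0 0 0; 0 0 0 0 0; 0 0 -2 0 0; 0 0 -4 0 0; 0 0 -4 0 0")

```text
clock: 9.57
position: [0.5628, 0.0948, 0.2098]
ee_rot: [3.138, -0.131, -0.006]
force: [1.8, 0.6, -0.0]
width: 0.495
gripper_force: 0.0
```

>>> play_rows(increments="0.15 3.77 0 0 0; 0.15 3.77 0 0 0; 0.15 3.77 0 0 0; 0.15 3.77 0 0 0; 0.15 3.77 0 0 0")

```text
clock: 9.98
position: [0.5553, -0.095, 0.2101]
ee_rot: [3.138, -0.131, 0.0]
force: [0.1, 0.0, 0.2]
width: 0.501
gripper_force: 0.0
```

>>> play_rows(increments="0.15 3.77 0 0 0; 0.15 3.77 0 0 0; 0.15 3.77 0 0 0; 0.15 3.77 0 0 0; 0.15 3.77 0 0 0")

```text
clock: 10.4
position: [0.5469, -0.2835, 0.2099]
ee_rot: [3.138, -0.131, -0.0]
force: [1.3, 0.4, -0.4]
width: 0.497
gripper_force: 0.0
```

>>> play_rows(increments="0 0 0 0 0; 0 0 0 0 0; 0 0 0 0 0")

```text
clock: 10.65
position: [0.5475, -0.2811, 0.2096]
ee_rot: [-3.138, 0.132, 0.001]
force: [-0.6, 1.0, 0.7]
width: 0.496
gripper_force: 0.0
```

```bash
python3 - <<'E'
from h import *
p=vision.get_image("wrist");cv2.imwrite("pics/w2.png",p["frame"][...,::-1])
q,m=find(p,"pin_grip")
W=world(p);x,y,z=np.moveaxis(W,-1,0)
n=(abs(x-.608)<.03)&(abs(y+.285)<.03)&(p["z_map"]>0)
for lo,hi in [(.0825,.0885),(.090,.1)]:
    t=W[n&(z>lo)&(z<hi)];print(len(t));
    if len(t)>5: print(cv2.minEnclosingCircle(t[:,:2].astype(np.float32)),t.mean(0),cv2.minAreaRect(t[:,:2].astype(np.float32)))
delta([.608,-.285,.056])
t=vision.get_image("top"); tw=world(t);mm=(abs(tw[...,2]-.1325)<.006)&(abs(tw[...,0]-.566)<.08)&(tw[...,1]<.13)&(tw[...,1]>.05)
print('handle',cv2.minAreaRect(tw[mm][:,:2].astype(np.float32)))
E
```

```text
pin_grip 0.84 [122.1, 253.6] 704 med [ 0.607  -0.2868  0.0872] lo [ 0.5958 -0.2978  0.0854] hi [ 0.6175 -0.2761  0.0945]
612
((0.6070518493652344, -0.28695377707481384), 0.013188138604164124) [ 0.6074 -0.287   0.0866] ((0.6069615483283997, -0.2869439721107483), (0.025638587772846222, 0.025023559108376503), 85.5417709350586)
140
((0.6066945791244507, -0.2869254946708679), 0.005350248888134956) [ 0.6072 -0.287   0.0938] ((0.6070964932441711, -0.28695201873779297), (0.009931307286024094, 0.010524666868150234), 84.8531723022461)
t 10.75 pos [ 0.5481 -0.2797  0.2098] F [ 0.5327  0.6893 -0.1414] yaw -4.65 tilt 0.04 w 0.501 delta cm tool [ 6.0178  0.0563 15.3849]
handle ((0.5652285218238831, 0.09907108545303345), (0.010571018792688847, 0.118504099547863), 85.46733856201172)
```

View pics/w2.png

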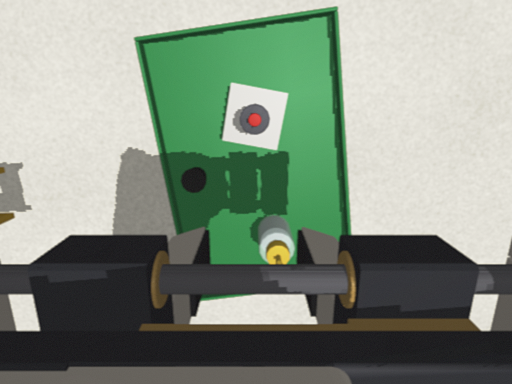

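The wrist view shows the pin's red button at (255,120) in its stand, the bottle at (276,240) and the bung at (194,180), all clear of the grasp.

>>> play_rows(increments="2 0.1 0 0 0; 2 0.1 0 0 0; 1.93 0.05 0 0 0; 0 0 3 0 0; 0 0 3.5 0 0")

```text
clock: 11.22
position: [0.6103, -0.2874, 0.1467]
ee_rot: [3.138, -0.126, 0.01]
force: [0.5, 0.0, -1.0]
width: 0.502
gripper_force: 0.0
```

>>> play_rows(increments="0 0 3.5 0 0; 0 0 2.5 0 0; 0 0 1.9 0 0; 0 0 1 0 0; 0 0 0 0 0")

```text
clock: 11.63
position: [0.6055, -0.2871, 0.0535]
ee_rot: [-3.137, 0.128, 0.006]
force: [-0.8, 0.5, -0.3]
width: 0.499
gripper_force: 0.0
```

```bash
python3 - <<'E'
from h import *
delta([.607,-.287,.056])
E
```

```text
t 11.63 pos [ 0.6055 -0.2871  0.0535] F [-0.8143  0.454  -0.3159] yaw -4.68 tilt 0.23 w 0.499 delta cm tool [ 0.1454 -0.0203 -0.25  ]
```

>>> play_rows(increments="0.05 0 0 0 -0.5; 0 0 0 0 -1; 0 0 0 0 -1; 0 0 0 0 -1; 0 0 0 0 -1", grip_force=15)

```text
clock: 12.05
position: [0.6081, -0.289, 0.0573]
ee_rot: [3.138, -0.131, 0.004]
force: [0.6, 0.1, 5.3]
width: 0.276
gripper_force: 15.0
```

>>> play_rows(increments="0 0 0 0 -1; 0 0 0 0 -1; 0 0 0 0 -1; 0 0 0 0 -1; 0 0 0 0 -1")

```text
clock: 12.47
position: [0.6082, -0.289, 0.0572]
ee_rot: [3.138, -0.131, 0.004]
force: [0.2, 1.1, 6.9]
width: 0.279
gripper_force: 15.0
```

```bash
python3 - <<'E'
from h import *
delta([.607,-.287,.056])
E
```

```text
t 12.47 pos [ 0.6082 -0.289   0.0572] F [0.2021 1.0503 6.9382] yaw -4.77 tilt 0.15 w 0.279 delta cm tool [-0.1409 -0.1894  0.1228]
```

>>> play_rows(increments="0 0 -1 0 -1; 0 0 -3 0 -1; 0 0 -3 0 -1; 0 0 -3 0 -1; 0 0 -3 0 -1")

```text
clock: 12.88
position: [0.6067, -0.2887, 0.1877]
ee_rot: [-3.139, 0.131, 0.0]
force: [1.2, -0.4, -0.4]
width: 0.279
gripper_force: 15.0
```

>>> play_rows(increments="0 0 0 0 -1; -1.72 -3.52 0 0 -1; -1.72 -3.52 0 0 -1; -1.72 -3.52 0 0 -1; -1.72 -3.52 0 0 -1")

```text
clock: 13.3
position: [0.5492, -0.1414, 0.1861]
ee_rot: [3.139, -0.132, 0.0]
force: [1.1, 0.7, -1.1]
width: 0.278
gripper_force: 15.0
```

>>> play_rows(increments="-1.72 -3.52 0 0 -1; -1.72 -3.52 0 0 -1; -1.72 -3.52 0 0 -1; -1.72 -3.52 0 0 -1; 0 0 0 0 -1")

```text
clock: 13.72
position: [0.4905, 0.0113, 0.1866]
ee_rot: [-3.137, 0.116, 0.001]
force: [0.3, 0.6, -1.3]
width: 0.28
gripper_force: 15.0
```

>>> play_rows(increments="0 0 0 0 -1; 0 0 0 0 -1; 0 0 0 0 -1; 0 0 0 0 -1; 0 0 0 0 -1")

```text
clock: 14.13
position: [0.4937, 0.0021, 0.1856]
ee_rot: [3.139, -0.134, -0.0]
force: [-0.5, 0.6, -0.5]
width: 0.278
gripper_force: 15.0
```

```bash
python3 - <<'E'
from h import *
delta([.5544,.0032,.19])
p=vision.get_image("wrist");W=world(p);f=p["frame"].astype(int);cv2.imwrite("pics/w3.png",p["frame"][...,::-1])
ok=p["z_map"]>0
x,y,z=np.moveaxis(W,-1,0)
m=ok&(f[...,0]-f[...,2]<60)&(z>.099)&(z<.109)&(abs(x-.553)<.035)&(abs(y-.002)<.035)
n,l,st,c=cv2.connectedComponentsWithStats(m.astype(np.uint8));k=1+st[1:,4].argmax();q=W[l==k]
print(len(q),cv2.minAreaRect(q[:,:2].astype(np.float32)),np.median(q,0),c[k])
# pin held
m=ok&(p["z_map"]<.25)
find(p,"pin_grip")
E
```

```text
t 14.13 pos [0.4937 0.0021 0.1856] F [-0.5474  0.5701 -0.479 ] yaw -4.89 tilt 0.02 w 0.278 delta cm tool [ 6.0386 -0.6228 -0.442 ]
1496 ((0.553157389163971, 0.003067813813686371), (0.029970552772283554, 0.02910398319363594), 85.05171203613281) [0.5537 0.0029 0.1043] [244.6872 122.3516]
pin_grip 0.78 [249.0, 252.3] 1803 med [0.5008 0.0019 0.2088] lo [ 0.4819 -0.0083  0.1513] hi [0.5055 0.0114 0.2161]
```

View pics/w3.png

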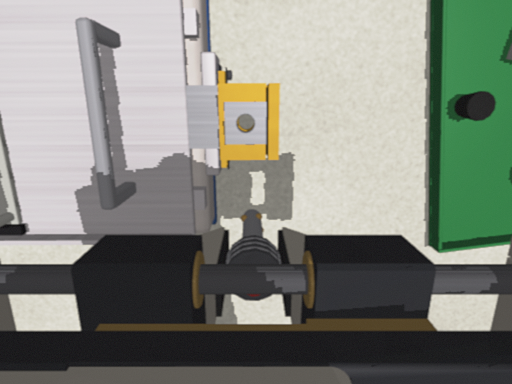

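The bush is at (245,122), with the tongue visible through the hole. The held pin shows at (252,225–300), upright with its nose forward. I'll measure the pin's axis relative to the TCP from its visible surface.

```bash
python3 - <<'E'
from h import *
p=vision.get_image("wrist");W=world(p);x,y,z=np.moveaxis(W,-1,0)
s=arm.observe();P=s["position"];print(P)
r,m=find(p,"pin_grip")
for lo,hi in [(.138,.146),(.16,.17),(.17,.18),(.18,.187),(.192,.196),(.2,.21)]:
    q=W[(p["z_map"]>0)&(z>lo)&(z<hi)&(abs(x-P[0])<.02)&(abs(y-P[1])<.02)]
    if len(q)>8: print(lo,hi,len(q),'x',np.percentile(q[:,0],[50,90,98])-P[0],'y',np.percentile(q[:,1],[2,50,98])-P[1])
q=W[m];print(np.histogram(q[:,2],bins=np.arange(.13,.225,.005)))
E
```

```text
[0.4936 0.0028 0.1856]
pin_grip 0.89 [248.2, 251.9] 2025 med [0.5004 0.0026 0.2084] lo [ 0.4408 -0.008   0.0007] hi [0.5056 0.0147 0.2219]
0.138 0.146 34 x [0.0057 0.0061 0.0064] y [-0.0035  0.0012  0.0055]
0.16 0.17 131 x [0.005  0.0058 0.0059] y [-0.0051  0.0004  0.0061]
0.17 0.18 132 x [0.0048 0.0056 0.0058] y [-0.0051 -0.0001  0.0057]
0.18 0.187 62 x [0.0056 0.0106 0.0122] y [-0.0178 -0.0002  0.0154]
0.192 0.196 129 x [0.0095 0.0125 0.0129] y [-0.0195  0.012   0.0196]
0.2 0.21 822 x [0.01   0.0123 0.0127] y [-0.0192  0.0001  0.0191]
(array([  0,   0,  28,  31,  88,  61,  66,  65,  63,  69,  30,   2,   1,
        49, 225, 247, 497, 358]), array([0.13 , 0.135, 0.14 , 0.145, 0.15 , 0.155, 0.16 , 0.165, 0.17 ,
       0.175, 0.18 , 0.185, 0.19 , 0.195, 0.2  , 0.205, 0.21 , 0.215,
       0.22 ]))
```

>>> play_rows(increments="2 -0.18 0 0 -1; 2 -0.18 0 0 -1; 1.5 -0.17 0 0 -1; 0.44 0 0 0 -1; 0 0 0 0 -1")

```text
clock: 14.75
position: [0.5538, 0.0036, 0.1853]
ee_rot: [-3.139, 0.131, 0.0]
force: [-0.6, -0.2, -0.1]
width: 0.277
gripper_force: 15.0
```

>>> play_rows(increments="0 0 1 0 -1; 0 0 1 0 -1; 0 0 0.5 0 -1; 0 0 0 0 -1; 0 0 0 0 -1")

```text
clock: 15.17
position: [0.5523, 0.0036, 0.1601]
ee_rot: [3.139, -0.13, -0.002]
force: [-0.2, 0.2, -0.4]
width: 0.28
gripper_force: 15.0
```

>>> play_rows(increments="0 0 0 0 -1; 0 0 0 0 -1; 0 0 0 0 -1")

```text
clock: 15.42
position: [0.5533, 0.0037, 0.1611]
ee_rot: [-3.139, 0.131, -0.001]
force: [-0.4, -0.0, -0.5]
width: 0.281
gripper_force: 15.0
```

```bash
python3 - <<'E'
from h import *
delta([.5532,.0030,.139])
E
```

```text
t 15.42 pos [0.5533 0.0037 0.1611] F [-0.4121 -0.0034 -0.5205] yaw -4.77 tilt 0.04 w 0.281 delta cm tool [-0.0047  0.0739  2.2118]
```

>>> play_rows(increments="0 0.05 0.5 0 -1; 0 0 0.3 0 -1; 0 0 0.2 0 -1; 0 0 0 0 -1; 0 0 0 0 -1")

```text
clock: 15.83
position: [0.5529, 0.0032, 0.1505]
ee_rot: [3.139, -0.131, -0.001]
force: [-0.3, 0.2, -1.6]
width: 0.278
gripper_force: 15.0
```

>>> play_rows(increments="0 0 0.1 0 -1; 0 0 0.1 0 -1; 0 0 0.1 0 -1; 0 0 0 0 -1; 0 0 0 0 -1")

```text
clock: 16.25
position: [0.5529, 0.0029, 0.1476]
ee_rot: [3.139, -0.131, -0.0]
force: [-0.5, -1.2, -0.6]
width: 0.277
gripper_force: 15.0
```

>>> play_rows(increments="0 0 0.1 0 -1; 0 0 0.1 0 -1; 0 0 0.1 0 -1; 0 0 0 0 -1; 0 0 0 0 -1")

```text
clock: 16.67
position: [0.5529, 0.003, 0.1445]
ee_rot: [3.139, -0.131, -0.001]
force: [-0.5, -1.8, -2.8]
width: 0.279
gripper_force: 15.0
```

>>> play_rows(increments="0 0 0.1 0 -1; 0 0 0.1 0 -1; 0 0 0.1 0 -1; 0 0 0 0 -1; 0 0 0 0 -1")

```text
clock: 17.08
position: [0.5529, 0.003, 0.1416]
ee_rot: [3.139, -0.131, -0.0]
force: [-0.8, -2.2, -1.5]
width: 0.279
gripper_force: 15.0
```

>>> play_rows(increments="0 0.06 0.1 0 -1; 0 0 0.1 0 -1; 0 0 0 0 -1; 0 0 0 0 -1")

```text
clock: 17.42
position: [0.5529, 0.0028, 0.1396]
ee_rot: [-3.139, 0.13, 0.0]
force: [0.2, -1.2, -0.4]
width: 0.274
gripper_force: 15.0
```

>>> play_rows(increments="0 0 0.1 0 -1; 0 0 0.1 0 -1; 0 0 0 0 -1; 0 0 0 0 -1")

```text
clock: 17.75
position: [0.5538, 0.0028, 0.1387]
ee_rot: [-3.139, 0.131, -0.003]
force: [-1.2, -2.4, 7.6]
width: 0.276
gripper_force: 15.0
```

The balls rest on the mouth (contact at the expected height). Next I release, go up and close the fingers.

>>> play_rows(increments="0 0 -0.1 0 -1; 0 0 0 0 -0.5; 0 0 0 0 0; 0 0 0 0 0.2; 0 0 0 0 0.2")

```text
clock: 18.17
position: [0.5529, 0.0028, 0.1385]
ee_rot: [-3.139, 0.13, 0.0]
force: [0.0, 0.3, -0.1]
width: 0.447
gripper_force: 0.0
```

>>> play_rows(increments="0 0 0 0 0.2; 0 0 0 0 0.2; 0 0 0 0 0.2; 0 0 -1 0 0.2; 0 0 -2 0 0.2")

```text
clock: 18.58
position: [0.5514, 0.0024, 0.1676]
ee_rot: [3.139, -0.13, -0.007]
force: [0.3, 0.6, 0.2]
width: 0.598
gripper_force: 0.0
```

>>> play_rows(increments="0 0 -2 0 0; 0 0 -0.6 0 -1; 0 0 0 0 -1; 0 0 0 0 -1; 0 0 0 0 -1")

```text
clock: 19.0
position: [0.5524, 0.0024, 0.1939]
ee_rot: [3.139, -0.131, -0.002]
force: [0.0, -0.4, -0.2]
width: 0.288
gripper_force: 0.0
```

>>> play_rows(increments="0 0 0 0 -1; 0 0 0 0 -1; 0 0 0 0 -1; 0 0 0 0 -1; 0 0 0 0 -1")

```text
clock: 19.42
position: [0.5529, 0.0025, 0.1945]
ee_rot: [3.139, -0.131, -0.001]
force: [-0.1, -0.6, 0.1]
width: 0.006
gripper_force: 0.0
```

```bash
python3 - <<'E'
from h import *
delta([.5532,.0028,.176])
p=vision.get_image("scene");W=world(p);x,y,z=np.moveaxis(W,-1,0)
q,m=find(p,"pin_grip")
cv2.imwrite("pics/s2.png",cv2.resize(p["frame"][110:230,230:390,::-1],(640,480)))
for lo,hi in [(.11,.14),(.152,.166),(.17,.178)]:
    t=W[m&(z>lo)&(z<hi)];print(lo,len(t),t.mean(0) if len(t) else '')
E
```

```text
t 19.42 pos [0.5529 0.0025 0.1945] F [-0.0688 -0.5577  0.1087] yaw -4.77 tilt 0.02 w 0.006 delta cm tool [ 0.0301 -0.0282  1.8488]
pin_grip 0.61 [148.2, 308.2] 313 med [0.558  0.0051 0.1577] lo [ 0.3545 -0.0457  0.0005] hi [0.5657 0.0153 0.1756]
0.11 75 [0.557  0.0052 0.1254]
0.152 86 [0.5618 0.0061 0.1592]
0.17 34 [0.5553 0.0039 0.174 ]
```

View pics/s2.png

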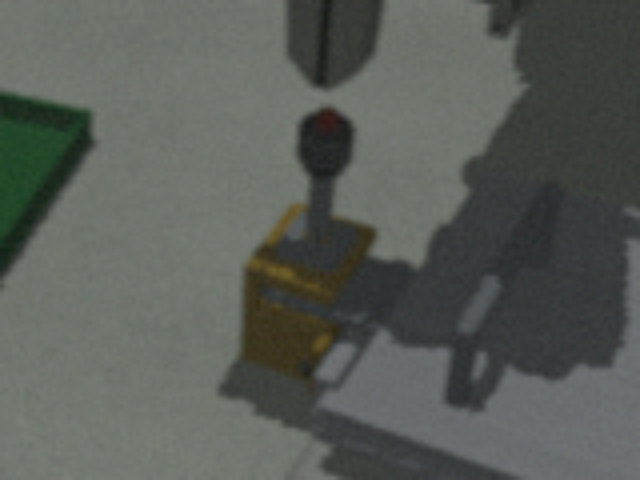

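The pin stands upright in the bush, with the closed fingertips directly above the red button (crop pixel 325,120). I'll press down gently.

>>> play_rows(increments="0 0 0.8 0 -1; 0 0 0.6 0 -1; 0 0 0.2 0 -1; 0 0 0 0 -1; 0 0 0 0 -1")

```text
clock: 19.93
position: [0.5528, 0.0026, 0.1784]
ee_rot: [3.139, -0.131, -0.001]
force: [-1.1, -0.2, -0.3]
width: 0.007
gripper_force: 0.0
```

>>> play_rows(increments="0 0 0.1 0 -1; 0 0 0.1 0 -1; 0 0 0.1 0 -1; 0 0 0 0 -1; 0 0 0 0 -1")

```text
clock: 20.35
position: [0.5532, 0.0026, 0.176]
ee_rot: [-3.139, 0.131, -0.001]
force: [0.5, 0.2, 2.0]
width: 0.004
gripper_force: 1.0
```

>>> play_rows(increments="0 0 0.1 0 -1; 0 0 0.1 0 -1; 0 0 0.1 0 -1; 0 0 0 0 -1; 0 0 0 0 -1")

```text
clock: 20.77
position: [0.5531, 0.0026, 0.1728]
ee_rot: [3.139, -0.131, 0.001]
force: [0.3, 0.5, 4.2]
width: 0.01
gripper_force: 2.3
```

>>> play_rows(increments="0 0 0.1 0 -1; 0 0 0.1 0 -1; 0 0 0.1 0 -1; 0 0 0 0 -1; 0 0 0 0 -1")

```text
clock: 21.18
position: [0.5525, 0.0025, 0.1692]
ee_rot: [3.139, -0.131, -0.002]
force: [0.9, -0.1, -0.9]
width: 0.004
gripper_force: 0.0
```

>>> play_rows(increments="0 0 0.1 0 -1; 0 0 0.1 0 -1; 0 0 0.1 0 -1; 0 0 0 0 -1; 0 0 0 0 -1")

```text
clock: 21.6
position: [0.5529, 0.0026, 0.1666]
ee_rot: [3.139, -0.131, -0.0]
force: [-0.2, -0.3, 0.3]
width: 0.005
gripper_force: 0.0
```

>>> play_rows(increments="0 0 0.2 0 -1; 0 0 0.2 0 -1; 0 0 0.2 0 -1; 0 0 0.1 0 -1; 0 0 0 0 -1")

```text
clock: 22.02
position: [0.5529, 0.0025, 0.1595]
ee_rot: [3.139, -0.131, -0.0]
force: [-0.8, 0.1, 1.1]
width: 0.005
gripper_force: 0.6
```

>>> play_rows(increments="0 0 0.2 0 -1; 0 0 0.2 0 -1; 0 0 0.2 0 -1; 0 0 0.1 0 -1; 0 0 0 0 -1")

```text
clock: 22.43
position: [0.5533, 0.0025, 0.153]
ee_rot: [3.139, -0.131, 0.001]
force: [-0.3, -0.6, 7.2]
width: 0.005
gripper_force: 3.2
```

>>> play_rows(increments="0 0 0.1 0 -1; 0 0 0.1 0 -1; 0 0 0 0 -1; 0 0 0 0 -1")

```text
clock: 22.77
position: [0.5539, 0.0023, 0.1521]
ee_rot: [3.138, -0.131, 0.004]
force: [-2.8, -1.3, 13.7]
width: 0.006
gripper_force: 7.2
```

>>> play_rows(increments="0 0 -0.1 0 -1; -0.1 0 0 0 -1; 0 0 0 0 -1; 0 0 0.05 0 -1; 0 0 0 0 -1")

```text
clock: 23.18
position: [0.5517, 0.0027, 0.1508]
ee_rot: [-3.139, 0.131, 0.001]
force: [0.1, 0.3, -0.0]
width: 0.004
gripper_force: 0.0
```

```bash
python3 - <<'E'
from h import *
delta([.5532,.0028,.176])
p=vision.get_image("scene");W=world(p);x,y,z=np.moveaxis(W,-1,0)
cv2.imwrite("pics/s3.png",cv2.resize(p["frame"][110:230,230:390,::-1],(640,480)))
E
```

```text
t 23.18 pos [0.5517 0.0027 0.1508] F [ 0.0773  0.3184 -0.0025] yaw -4.76 tilt 0.04 w 0.004 delta cm tool [ 0.1468 -0.0212 -2.5241]
```

View pics/s3.png

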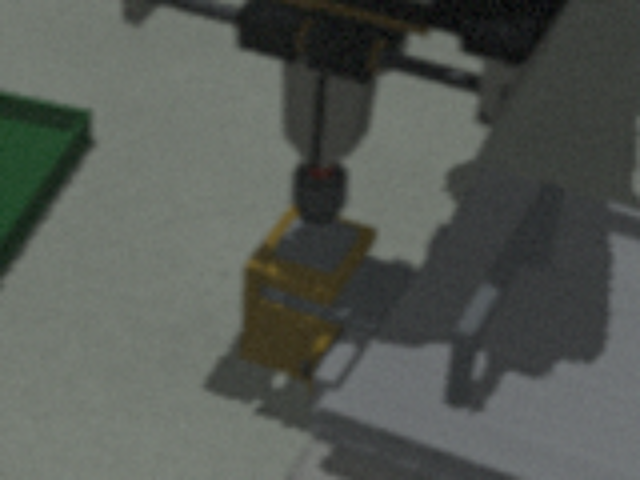

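The pin has slipped further down and stands straight, so shifting the fingertips freed it. I'll continue.

>>> play_rows(increments="0 0 0.1 0 -1; 0 0 0.1 0 -1; 0 0 0 0 -1; 0 0 0 0 -1")

```text
clock: 23.57
position: [0.5521, 0.0027, 0.1492]
ee_rot: [-3.139, 0.131, -0.0]
force: [0.0, -0.9, -0.0]
width: 0.008
gripper_force: 0.3
```

>>> play_rows(increments="0 0 0.1 0 -1; 0 0 0.1 0 -1; 0 0 0 0 -1; 0 0 0 0 -1")

```text
clock: 23.9
position: [0.5522, 0.0027, 0.1474]
ee_rot: [3.139, -0.131, 0.001]
force: [-0.8, 0.3, 3.6]
width: 0.005
gripper_force: 1.9
```

>>> play_rows(increments="0 0 0.1 0 -1; 0 0 0.1 0 -1; 0 0 0 0 -1; 0 0 0 0 -1")

```text
clock: 24.23
position: [0.552, 0.0026, 0.1452]
ee_rot: [3.139, -0.131, -0.0]
force: [-0.1, 0.0, 4.3]
width: 0.006
gripper_force: 2.1
```

>>> play_rows(increments="0 0 0.1 0 -1; 0 0 0.05 0 -1; 0 0 0 0 -1; 0 0 0 0 -1")

```text
clock: 24.57
position: [0.5515, 0.0027, 0.1432]
ee_rot: [3.139, -0.13, -0.002]
force: [-0.5, 0.7, -0.2]
width: 0.007
gripper_force: 0.0
```

Freed again; continuing.

>>> play_rows(increments="0 0 0.1 0 -1; 0 0 0.1 0 -1; 0 0 0 0 -1; 0 0 0 0 -1")

```text
clock: 24.9
position: [0.5519, 0.0026, 0.1416]
ee_rot: [3.139, -0.131, -0.0]
force: [-0.4, 0.3, -0.9]
width: 0.005
gripper_force: 0.0
```

>>> play_rows(increments="0 0 0.1 0 -1; 0 0 0.1 0 -1; 0 0 0 0 -1; 0 0 0 0 -1")

```text
clock: 25.23
position: [0.5519, 0.0026, 0.1396]
ee_rot: [3.139, -0.131, -0.0]
force: [-0.2, -0.5, 0.3]
width: 0.004
gripper_force: 0.0
```

>>> play_rows(increments="0 0 0.1 0 -1; 0 0 0.05 0 -1; 0 0 0 0 -1; 0 0 0 0 -1")

```text
clock: 25.57
position: [0.552, 0.0027, 0.1382]
ee_rot: [3.139, -0.131, -0.0]
force: [-0.2, -0.6, -0.2]
width: 0.004
gripper_force: 0.0
```

>>> play_rows(increments="0 0 0.1 0 -1; 0 0 0.1 0 -1; 0 0 0 0 -1; 0 0 0 0 -1")

```text
clock: 25.9
position: [0.5519, 0.0026, 0.1361]
ee_rot: [3.139, -0.131, -0.0]
force: [0.1, -0.4, 0.2]
width: 0.005
gripper_force: 0.0
```

>>> play_rows(increments="0 0 0.1 0 -1; 0 0 0.05 0 -1; 0 0 0 0 -1; 0 0 0 0 -1")

```text
clock: 26.23
position: [0.5521, 0.0026, 0.1349]
ee_rot: [3.139, -0.131, 0.0]
force: [-0.1, -0.4, 2.2]
width: 0.005
gripper_force: 1.2
```

>>> play_rows(increments="0 0 0.1 0 -1; 0 0 0.1 0 -1; 0 0 0 0 -1; 0 0 0 0 -1")

```text
clock: 26.57
position: [0.5521, 0.0026, 0.1328]
ee_rot: [3.139, -0.131, 0.0]
force: [0.3, -0.1, 4.1]
width: 0.007
gripper_force: 2.0
```

>>> play_rows(increments="0 0 0.1 0 -1; 0 0 0.1 0 -1; 0 0 0 0 -1; 0 0 0 0 -1")

```text
clock: 26.9
position: [0.5522, 0.0026, 0.1308]
ee_rot: [3.139, -0.131, 0.001]
force: [0.4, -0.5, 6.5]
width: 0.004
gripper_force: 2.8
```

>>> play_rows(increments="0 0 0.08 0 -1; 0 0 0 0 -1; 0 0 0 0 -1")

```text
clock: 27.15
position: [0.5523, 0.0026, 0.1304]
ee_rot: [3.139, -0.131, 0.001]
force: [-1.2, -1.6, 9.4]
width: 0.006
gripper_force: 4.3
```

The pin is seated: it stops hard at z 0.1304, which puts the shoulder on the mouth. Next I lift, open, then grip the handle with the tips just above the bush.

>>> play_rows(increments="0 0 -0.3 0 -1; 0 0 -0.7 0 -1; 0 0 -1 0 -1; 0 0 -1 0 -1; 0 0 0 0 0")

```text
clock: 27.57
position: [0.5531, 0.0029, 0.1622]
ee_rot: [-3.139, 0.131, -0.005]
force: [-0.0, -0.7, -0.5]
width: 0.042
gripper_force: 0.0
```

>>> play_rows(increments="0 0 0 0 0; 0 0 0 0 0; 0 0 0 0 0; 0 0 0 0 0; 0 0 0 0 0")

```text
clock: 27.98
position: [0.5517, 0.0026, 0.1595]
ee_rot: [3.139, -0.131, -0.001]
force: [0.2, 0.4, 0.2]
width: 0.387
gripper_force: 0.0
```

>>> play_rows(increments="0 0 0 0 0; 0 0 1 0 0; 0.1 0 2 0 0; 0 0 1.5 0 0; 0 0 0 0 0")

```text
clock: 28.4
position: [0.5508, 0.0022, 0.1115]
ee_rot: [3.138, -0.13, -0.008]
force: [-1.2, -0.9, -0.0]
width: 0.5
gripper_force: 0.0
```

>>> play_rows(increments="0 0 0 0 0; 0 0 0 0 0; 0 0 0 0 0")

```text
clock: 28.65
position: [0.5536, 0.0027, 0.1158]
ee_rot: [-3.139, 0.131, -0.002]
force: [-0.3, -0.4, -0.6]
width: 0.497
gripper_force: 0.0
```

>>> play_rows(increments="0 0 0.4 0 0; 0 0 0.35 0 0; 0 0 0 0 0; 0 0 0 0 -1; 0 0 0 0 -1", grip_force=20)

```text
clock: 29.07
position: [0.553, 0.0026, 0.1074]
ee_rot: [3.139, -0.131, 0.0]
force: [0.4, 0.5, 0.2]
width: 0.4
gripper_force: 0.0
```

>>> play_rows(increments="0 0 0 0 -1; 0 0 0 0 -1; 0 0 0 0 -1; 0 0 0 0 -1; 0 0 0 0 -1")

```text
clock: 29.48
position: [0.5531, 0.0026, 0.1075]
ee_rot: [-3.139, 0.131, -0.0]
force: [-0.4, 0.9, 1.1]
width: 0.277
gripper_force: 20.0
```

>>> play_rows(increments="0 0 -0.1 0 -1; 0 0 -0.1 0 -1; 0 0 0 0 -1; 0 0 0 0 -1")

```text
clock: 29.82
position: [0.5527, 0.0025, 0.1092]
ee_rot: [3.139, -0.131, -0.001]
force: [-0.3, 0.1, -2.7]
width: 0.275
gripper_force: 20.0
```

>>> play_rows(increments="0 0 -0.1 0 -1; 0 0 0 0 -1; 0 0 0 0 -1; 0 0 0 0 -1")

```text
clock: 30.15
position: [0.5524, 0.0026, 0.1098]
ee_rot: [3.139, -0.131, -0.002]
force: [2.2, -0.1, -13.5]
width: 0.275
gripper_force: 20.0
```

The lock holds at 13.5 N. I'll lower, release and withdraw.

>>> play_rows(increments="0 0 0 0 -1; 0 0 0.1 0 -1; 0 0 0.1 0 -1; 0 0 0.08 0 -1; 0 0 0 0 -1")

```text
clock: 30.57
position: [0.5537, 0.0026, 0.1083]
ee_rot: [-3.139, 0.131, -0.002]
force: [0.0, 0.9, -0.5]
width: 0.275
gripper_force: 20.0
```

>>> play_rows(increments="0 0 0 0 0; 0 0 0 0 0; 0 0 0 0 0; 0 0 0 0 0; 0 0 0 0 0")

```text
clock: 30.98
position: [0.5531, 0.0026, 0.1078]
ee_rot: [3.139, -0.131, 0.0]
force: [0.2, 0.2, -0.2]
width: 0.497
gripper_force: 0.0
```

>>> play_rows(increments="0 0 -1 0 0; 0 0 -3 0 0; 0 0 -4 0 0; -2 0 -4 0 0; -4 0 0 0 0")

```text
clock: 31.4
position: [0.5011, 0.0083, 0.2323]
ee_rot: [-3.136, 0.132, -0.021]
force: [1.5, 1.5, 1.3]
width: 0.5
gripper_force: 0.0
```

>>> play_rows(increments="-4 0 0 0 0; 0 0 0 0 0; 0 0 0 0 0; 0 0 0 0 0; 0 0 0 0 0")

```text
clock: 31.82
position: [0.456, 0.0108, 0.2254]
ee_rot: [-3.138, 0.131, -0.002]
force: [0.0, 0.4, 1.2]
width: 0.505
gripper_force: 0.0
```

```bash
python3 - <<'E'
from h import *
delta([.5532,.0028,.176])
p=vision.get_image("wrist");W=world(p);z=W[...,2]
cv2.imwrite("pics/w4.png",p["frame"][...,::-1])
q,m=find(p,"pin_grip")
for lo,hi in [(.122,.13),(.132,.14)]:
    t=W[m&(z>lo)&(z<hi)];print(lo,len(t),t.mean(0) if len(t) else '')
E
```

```text
t 31.82 pos [0.456  0.0108 0.2254] F [0.0394 0.3595 1.1505] yaw -4.79 tilt 0.08 w 0.505 delta cm tool [ 9.7426 -0.0161  4.9566]
pin_grip 0.89 [67.5, 252.7] 1037 med [0.5531 0.0029 0.1283] lo [ 0.5419 -0.0083  0.1253] hi [0.5646 0.0139 0.1359]
0.122 830 [0.5532 0.0029 0.128 ]
0.132 189 [0.5534 0.0028 0.1352]
```

View pics/w4.png

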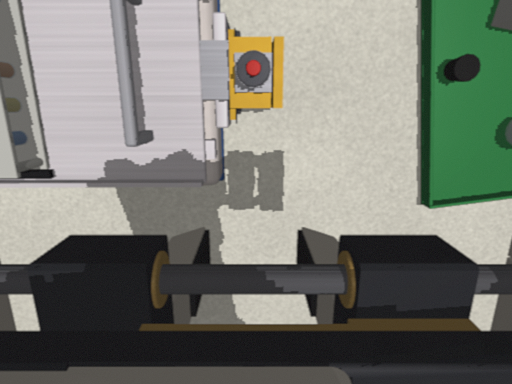

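The pin is seated upright on the bush at (253,68). The handle top is at 0.128 m and the button is out at 0.135 m, and the platform is home.

```bash
python3 -c "
from cell import job
print(job.sign_off())"
```

```text
the job is handed in; nothing more can be done
None
```

I slid the platform home against its stop, seated and locked the pin in the fork, proved the lock with a 13.5 N upward tug, left the pin down with its button out, and handed the job in at about 32 s; sign-off gave no verdict.

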